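# Interlock end plugs in the packing tray, one crown down, one crown up

## Task

Pack the moulded end plugs tight by alternating them. Two white plugs already stand crown up in the grey tray: set the loose white plug that stands crown down (brim on top) on the tray floor in the gap between them, so that its brim reaches over theirs, then set the loose white plug that stands crown up on top of it, centred, brim on brim. Do not turn any plug over, leave the two packed plugs standing where they are, and do not use the orange plug.

Things in the scene. Friction and masses are not known exactly. Their poses are not given: they have to be found in the camera images.
- plug_down_center (a point): centre, half-way up, of the loose white hat-shaped plug standing crown down on the table. All plugs are solid, round and alike, about 60 g: a brim 66 mm in diameter and 12 mm thick at one end, a crown 28 mm in diameter and 38 mm long at the other, 50 mm tall in all; this point is 25 mm above its underside. Its z axis points up; its brim is its top 12 mm and can be gripped across its diameter from above. An orange plug, also crown down, stands nearby and is not wanted
- plug_up_center (a point): centre, half-way up, of the loose white plug, same size, standing crown up on the table: brim 66 mm wide in the lowest 12 mm, crown 28 mm wide above it to 50 mm. Its z axis points up; grip it by the crown
- packed_a_center (a point): centre, half-way up (25 mm above the tray floor), of one of the two white plugs, same size, standing crown up and loose in the grey tray, 113 mm apart between centres; the gap to fill lies midway between them. The tray's floor is 5 mm thick, inside it measures 240 mm along the row of plugs and 160 mm across, and its walls are 20 mm high, measured from the table. Fingers set across the row (at right angles to the line through the two packed plugs) have free room beside the gap
- packed_b_center (a point): the same point of the other packed white plug in the tray
Not all that is in view belongs to the job. What is shaped like the part that bears packed_a_center but purple is not meant.

How it is judged (in metres and radians):
On the way:
1. the crown-down white plug stands on the tray floor in the gap between the two packed plugs, let go (angle between each of plug_down_center, packed_a_center, packed_b_center's own z axis and vertical below 0.175 rad and horizontal distance between plug_down_center and packed_a_center between 0.045 and 0.067 m and z of plug_down_center in the frame of packed_a_center between -0.006 and 0.006 m and distance of each of packed_a_center, packed_b_center from where it was at the start of the episode below 0.02 m and horizontal distance between plug_down_center and packed_b_center between 0.045 and 0.067 m and z of plug_down_center in the frame of packed_b_center between -0.006 and 0.006 m and contact force between the fingers and plug_down below 0.3 N), for 0.2 s.
At the end, for the whole second after the job is handed in: Crown-down plug in the gap, centre level with both packed plugs within 6 mm, 45 to 67 mm from each; crown-up plug on it, centres within 15 mm sideways, 44 to 56 mm apart in height; packed plugs within 20 mm of their starts; all upright within 10 degrees, at rest (angle between each of plug_down_center, packed_a_center, packed_b_center, plug_up_center's own z axis and vertical below 0.175 rad and horizontal distance between plug_down_center and packed_a_center between 0.045 and 0.067 m and z of plug_down_center in the frame of packed_a_center between -0.006 and 0.006 m and distance of each of packed_a_center, packed_b_center from where it was at the start of the episode below 0.02 m and horizontal distance between plug_down_center and packed_b_center between 0.045 and 0.067 m and z of plug_down_center in the frame of packed_b_center between -0.006 and 0.006 m and horizontal distance between plug_up_center and plug_down_center below 0.015 m and z of plug_up_center in the frame of plug_down_center between 0.044 and 0.056 m and linear speed of each of plug_down, plug_up, packed_a, packed_b below 0.02 m/s); the robot touches nothing.
It also fails if it takes over 61 s, if anything falls off the work surface, if the arm or the gripper's body presses on something with over 40 N, if the wrist force passes 120 N, or if a joint passes its speed limit or range.

## Robot

A 6-joint arm with a two-finger parallel gripper is mounted at the origin on the work surface. World frame = base frame: x ahead of the robot, y to its left, z up, the work surface at z = 0. Lengths are in mm, angles in rad, forces in N, time in s.
With the tool pointing down it reaches from about 300 to 775 mm from the base axis. Payload 14.6 kg.
Tool frame: the origin (TCP) lies at the very end of the fingers, on their centre line; the grasp point (between the pads) lies 19 mm behind it; z points along the fingers, y is the line along which they close (so a half turn about z gives the same grasp; the last joint's range is limited). The gripper opens to 94 mm and grips with 3 to 60 N. Pads are 16 mm wide; open, the fingers measure 119 mm over their backs; the gripper's body (75 mm by 177 mm) begins 78 mm behind the grasp point.
Start: joints at [1.266, 0.3, 1.521, -0, 1.321, -0.067], TCP at [129.559, 534.513, 205.446] pointing down, gripper open.
Joint ranges: [-3.03, 3.03], [-0.79, 2.21], [0.23, 2.52], [-1.04, 4.18], [0, 3.07], [-2.55, 2.55]. Speed limits (rad/s): [2.22, 2.22, 2.57, 3.14, 3.14, 3.14].

## Interface

Orientations are given as [roll, pitch, yaw] about the fixed x, y, z axes, in that order (R = Rz(yaw) Ry(pitch) Rx(roll)).
In Python, from cell import manip, camera, get_calibration gives the robot as it stands.
- The arm moves only by the tool arm_command, never from a script. Its argument "targets" is a list of rows, each an object of numbers: "hand": the opening, from -1 (shut) to 1 (fully open), so that 0 is half open; "x", "y", "z": the shift along the tool's x, y, z in m; "yaw": the turn about the tool's z in rad. In form: [{"hand": .., "x": .., "y": .., "z": .., "yaw": ..}, ...]. A call has 1 to 10 rows; each row shifts and turns the commanded pose from where the row before left it, along the tool's axes as they then stand; what a row does not reach is not made up. A row lasts 1/10 s, in which the tool goes at most 50 mm and 8.59 degrees, less where a joint would pass 70% of its speed; a pose out of reach is approached as far as the arm can. A call is refused whole if a number of a shift passes 0.05 or a number of a turn 0.15, either way. A call with a gripper value outside its range is refused whole. The fingers move at their own pace and stop on an object; "newtons" is the grip in N (left out, the last holds). Time passes only in rows, so rows that do not move let the fingers close. It gives the time, the measured TCP pose, the force, the opening and the grip force at its end, in the units of the state.
- manip.read_state(): the state, without advancing time (a new reading comes with each control period).
- camera(name): name is "side" or "top" or "wrist"; returns the picture (400x640x3 uint8, red, green, blue); there is no depth.
- get_calibration(name): a dict with "K" (3x3 intrinsics, pixels), "dist_coeffs" ([k1, k2, p1, p2, k3] as OpenCV has them; the pictures are not rectified), "cam_to_world" (4x4, takes a point from camera to world coordinates). Camera axes: x right, y up, looking along -z (the intrinsics and any distortion apply to the point x, -y, -z); pixel columns grow to the right and rows downward; lengths in mm; the calibration is good to about 2 mm. A picture is of the moment at which its call begins: read the wrist's pose just before it. get_calibration takes no time and is no camera call; for the wrist camera it gives the pose at the moment of the call.
- manip.sign_off(): hands the job in; it is judged then, once.
The state is a dict: "clock": time; "joints": joint angles; "qd": joint speeds; "effort": joint torques, N m; "eef_pos": TCP position; "eef_rot": TCP orientation; "wrist_force": force on the tool from outside, world axes, zero at the start; "moment": the same for the moment, N m; "finger_gap": finger opening in mm; "finger_force": force on a finger pad.
Only numpy, scipy, OpenCV 4.12 (cv2) and the standard library are available. Lean on these libraries where they do the work, as an engineer would, in place of code of your own. Each camera call takes 0.05 s, during which the arm holds its last target. There are 200 camera calls.

## Working session

There is one attempt and no reset: what is moved stays moved. The work goes in short steps, Python scripts to look and compute and a tool call to move; the robot and the scene stay as the last step left them, time stands still between calls to the robot, and variables do not carry over. Pictures are saved under pics/ and viewed, at most 10 in all, crops included, and the job is handed in when it is done.

Besides the shell and the picture viewer there is one more tool, called after "Call:" as name(argument=value, ...) on one line, values as JSON. arm_command: Moves the arm, as the interface text tells. Its arguments: {"type":"object","properties":{"targets":{"type":"array"},"newtons":{"type":"number"}},"required":["targets"]}

```bash
mkdir -p pics; ls
python3 - <<'E'
from cell import manip,camera,get_calibration
import cv2,numpy as np
for n in("top","side"):
    im=camera(n); cv2.imwrite(f"pics/{n}0.png",im[:,:,::-1]); c=get_calibration(n)
    print(n,np.round(c["K"],1).tolist(),c["dist_coeffs"],np.round(c["cam_to_world"],2).tolist())
print(manip.read_state())
E
```

```text
pics
top [[408.3, 0.0, 333.4], [0.0, 408.3, 195.4], [0.0, 0.0, 1.0]] [0.01303935 0.         0.         0.         0.        ] [[-0.0, 0.99, -0.1, 459.53], [-1.0, -0.01, -0.04, -27.23], [-0.04, 0.1, 0.99, 882.83], [0.0, 0.0, 0.0, 1.0]]
side [[391.7, 0.0, 318.6], [0.0, 391.7, 203.4], [0.0, 0.0, 1.0]] [-0.10003821  0.          0.          0.          0.        ] [[0.95, 0.23, -0.21, 363.29], [-0.32, 0.71, -0.63, -558.15], [0.0, 0.67, 0.74, 664.49], [0.0, 0.0, 0.0, 1.0]]
{'clock': 0.1, 'joints': array([ 1.26643726e+00,  3.00402282e-01,  1.52150546e+00, -7.78786321e-07,
        1.32071698e+00, -6.66225540e-02]), 'qd': array([-1.05702465e-03, -1.84494267e-03, -9.53366872e-04,  9.55900863e-05,
        1.28812850e-03, -4.64404476e-04]), 'effort': array([ 2.06718294e-03, -5.32649946e+01, -3.53284550e+01,  7.10594212e-02,
        2.34706578e-02, -4.55282395e-05]), 'eef_pos': array([129.47144335, 534.30222095, 204.95607172]), 'eef_rot': array([-3.14056282e+00, -6.79554575e-05,  2.90385630e+00]), 'wrist_force': array([-0.67960526,  1.07081823,  0.51127926]), 'moment': array([0.00497445, 0.02080823, 0.01763347]), 'finger_force': 0.0, 'finger_gap': 93.82402012849775}
```

View pics/top0.png

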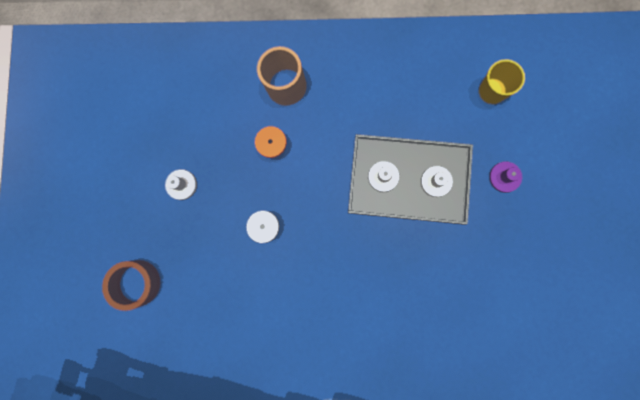

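View pics/side0.png

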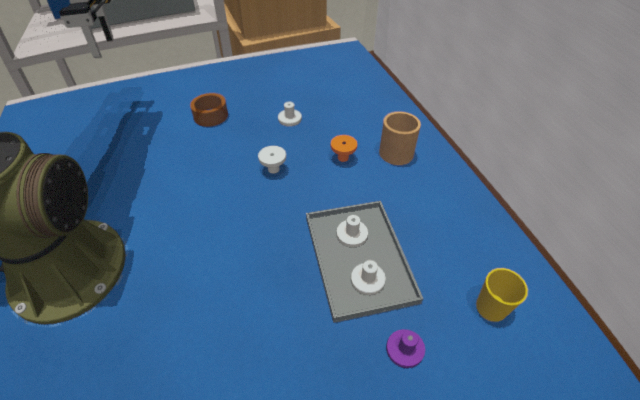

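The top view shows the crown-down white plug at (262,227), the crown-up one at (180,184), the packed plugs at (384,176) and (437,181), and decoys in orange (270,142) and purple (506,177). The side view shows them at (272,157), (290,115), (352,230) and (369,277). Each plug has a dark dot at its top centre, so I'll triangulate those dots.

```bash
cat > h.py <<'E'
from cell import manip,camera,get_calibration
import cv2,numpy as np
def ray(c,p):
    u=cv2.undistortPoints(np.array([[p]],float),np.array(c["K"],float),np.array(c["dist_coeffs"],float))[0,0]
    M=np.array(c["cam_to_world"]); d=M[:3,:3]@np.array([u[0],-u[1],-1.]); return M[:3,3],d/np.linalg.norm(d)
def plane(c,p,z):
    o,d=ray(c,p); return o+d*(z-o[2])/d[2]
def tri(c1,p1,c2,p2):
    (o1,d1),(o2,d2)=ray(c1,p1),ray(c2,p2)
    t=np.linalg.lstsq(np.c_[d1,-d2],o2-o1,rcond=None)[0]
    a,b=o1+d1*t[0],o2+d2*t[1]; return (a+b)/2,np.linalg.norm(a-b)
def white(im):
    h=cv2.cvtColor(im,cv2.COLOR_RGB2HSV); return ((h[:,:,1]<45)&(h[:,:,2]>165)).astype(np.uint8)*255
E
python3 - <<'E'
from h import *
top=cv2.imread("pics/top0.png")[:,:,::-1]; side=cv2.imread("pics/side0.png")[:,:,::-1]
P={"down":((262,227),(272,157)),"up":((178,184),(290,110)),"a":((384,176),(352,225)),"b":((438,180),(369,270))}
rows=[]
for k,ps in P.items():
    r=[]
    for im,(x,y) in zip((top,side),ps):
        w=cv2.resize(np.ascontiguousarray(im[y-22:y+23,x-22:x+23]),(195,195),interpolation=cv2.INTER_CUBIC); r.append(w)
    rows.append(np.vstack(r))
cv2.imwrite("pics/crops.png",np.hstack(rows)[:,:,::-1])
E
```

```text
(no output)
```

View pics/crops.png

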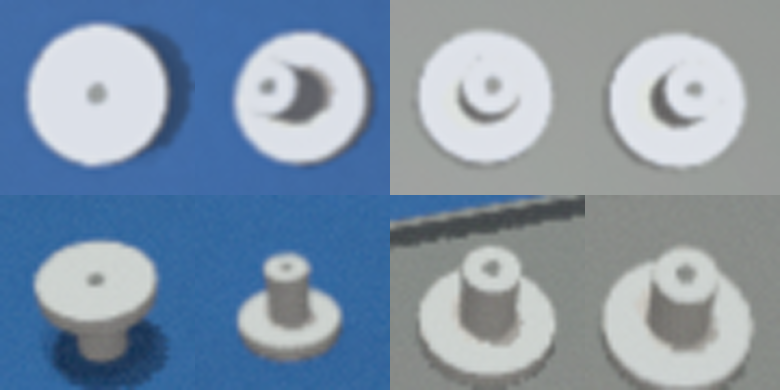

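Each crop shows the dark dot clearly at the top centre of its plug. I'll triangulate the dots now.

Run:
```python
from h import *
t,s=get_calibration("top"),get_calibration("side")
D={"down":((261.8,226.3),(271.5,154)),"up":((172.2,181.7),(288.9,103.9)),"a":((385.2,173.5),(353.2,219.4)),"b":((440.5,177.9),(369.7,265.6))}
R={}
for k,(p,q) in D.items():
    X,e=tri(t,p,s,q); R[k]=X; print(k,X.round(1),round(e,1),"plane top",plane(t,p,55 if k in"ab" else 50)[:2].round(1))
a,b=R["a"],R["b"]; print("dist",np.linalg.norm((a-b)[:2]),"mid",(a+b)/2,"dir",np.arctan2(*(a-b)[[1,0]]))
print("orange plane",plane(t,(270,142),50).round(1))
```

```text
down [482.3 149.3  51.3] 1.9 plane top [483.2 149.4]
up [576.4 337.8  52.1] 0.2 plane top [576.8 338.7]
a [ 589.1 -103.4   56.5] 0.7 plane top [ 589.6 -103.6]
b [ 578.4 -214.7   55.2] 2.4 plane top [ 579.6 -215.1]
dist 111.7908926540161 mid [ 583.74565488 -159.0247358    55.85322001] dir 1.4752042444710844
orange plane [659.  134.8  50. ]
```

Heights come out within about 2 mm of expected (50 and 55), and the spacing is 112 mm against the stated 113 mm. First I turn the hand to across-the-row (yaw 1.475).

Call:
arm_command(targets=[{"hand": 1, "yaw": 0.143}, {"hand": 1, "yaw": 0.143}, {"hand": 1, "yaw": 0.143}, {"hand": 1, "yaw": 0.143}, {"hand": 1, "yaw": 0.143}, {"hand": 1, "yaw": 0.143}, {"hand": 1, "yaw": 0.143}, {"hand": 1, "yaw": 0.143}, {"hand": 1, "yaw": 0.143}, {"hand": 1, "yaw": 0.143}], newtons=20)

```text
schema error: expected keys hand, x, y, z, yaw
```

```bash
cat > go.py <<'E'
import sys
from h import *
from scipy.spatial.transform import Rotation as Ro
s=manip.read_state(); R=Ro.from_euler("xyz",s["eef_rot"]).as_matrix()
d=R.T@(np.array([float(v) for v in sys.argv[1:4]])-s["eef_pos"])
print("clock",round(s["clock"],2),"pos",s["eef_pos"].round(1),"rot",s["eef_rot"].round(3),"tool shift mm",d.round(1),"gap",round(s["finger_gap"],1))
E
python3 go.py 482.5 149.3 160
```

```text
clock 0.1 pos [129.5 534.3 205. ] rot [-3.141 -0.     2.904] tool shift mm [-433.8 -291.    45.2] gap 93.8
```

Call:
arm_command(targets=[{"hand": 1, "x": 0, "y": 0, "z": 0, "yaw": 0.143}, {"hand": 1, "x": 0, "y": 0, "z": 0, "yaw": 0.143}, {"hand": 1, "x": 0, "y": 0, "z": 0, "yaw": 0.143}, {"hand": 1, "x": 0, "y": 0, "z": 0, "yaw": 0.143}, {"hand": 1, "x": 0, "y": 0, "z": 0, "yaw": 0.143}, {"hand": 1, "x": 0, "y": 0, "z": 0, "yaw": 0.143}, {"hand": 1, "x": 0, "y": 0, "z": 0, "yaw": 0.143}, {"hand": 1, "x": 0, "y": 0, "z": 0, "yaw": 0.143}, {"hand": 1, "x": 0, "y": 0, "z": 0, "yaw": 0.143}, {"hand": 1, "x": 0, "y": 0, "z": 0, "yaw": 0.143}], newtons=20)

```text
clock: 1.1
eef_pos: [129.5, 534.4, 205.1]
eef_rot: [-3.141, 0.001, 1.468]
wrist_force: [0.4, 1.4, -0.6]
finger_gap: 94.2
finger_force: 0.0
```

```bash
python3 go.py 482.5 149.3 160
```

```text
clock 1.1 pos [129.5 534.4 205.1] rot [-3.141e+00  1.000e-03  1.468e+00] tool shift mm [-346.7  390.7   45.3] gap 94.2
```

Call:
arm_command(targets=[{"hand": 1, "x": -0.03, "y": 0.034, "z": 0, "yaw": 0}, {"hand": 1, "x": -0.03, "y": 0.034, "z": 0, "yaw": 0}, {"hand": 1, "x": -0.03, "y": 0.034, "z": 0, "yaw": 0}, {"hand": 1, "x": -0.03, "y": 0.034, "z": 0, "yaw": 0}, {"hand": 1, "x": -0.03, "y": 0.034, "z": 0, "yaw": 0}, {"hand": 1, "x": -0.03, "y": 0.034, "z": 0, "yaw": 0}, {"hand": 1, "x": -0.03, "y": 0.034, "z": 0, "yaw": 0}, {"hand": 1, "x": -0.03, "y": 0.034, "z": 0, "yaw": 0}, {"hand": 1, "x": -0.03, "y": 0.034, "z": 0, "yaw": 0}, {"hand": 1, "x": -0.03, "y": 0.034, "z": 0, "yaw": 0}])

```text
clock: 2.1
eef_pos: [439.8, 201.3, 205.3]
eef_rot: [-3.141, 0.0, 1.474]
wrist_force: [0.9, 1.4, 0.0]
finger_gap: 94.0
finger_force: 0.0
```

```bash
python3 go.py 482.5 149.3 160
```

```text
clock 2.1 pos [439.8 201.3 205.3] rot [-3.141  0.     1.474] tool shift mm [-47.6  47.6  45.3] gap 94.0
```

Call:
arm_command(targets=[{"hand": 1, "x": -0.0235, "y": 0.0235, "z": 0.022, "yaw": 0}, {"hand": 1, "x": -0.0235, "y": 0.0235, "z": 0.023, "yaw": 0}, {"hand": 1, "x": 0, "y": 0, "z": 0, "yaw": 0}, {"hand": 1, "x": 0, "y": 0, "z": 0, "yaw": 0}])

```text
clock: 2.5
eef_pos: [481.0, 151.4, 160.0]
eef_rot: [-3.14, 0.0, 1.473]
wrist_force: [0.2, -0.5, 0.4]
finger_gap: 93.8
finger_force: 0.0
```

```bash
python3 go.py 482.5 149.3 25
python3 - <<'E'
from h import *
c=get_calibration("wrist"); im=camera("wrist"); cv2.imwrite("pics/w1.png",im[:,:,::-1])
cs,_=cv2.findContours(white(im),cv2.RETR_EXTERNAL,cv2.CHAIN_APPROX_NONE)
for q in cs:
    if cv2.contourArea(q)>300:
        e=cv2.fitEllipse(q); print(np.round(e[0],1),np.round(e[1],1),cv2.contourArea(q),plane(c,e[0],50).round(1))
E
```

```text
clock 2.5 pos [481.  151.4 160. ] rot [-3.14   0.     1.473] tool shift mm [ -1.9   1.9 135. ] gap 93.8
[399.4 339. ] [ 31.1 112.2] 2005.5 [557.7 -26.4  50. ]
[318.7 194. ] [62.1 63.2] 3078.0 [482.7 151.3  50. ]
[394.5  10.9] [27.  66.1] 1137.5 [564.2 307.8  50. ]
```

View pics/w1.png

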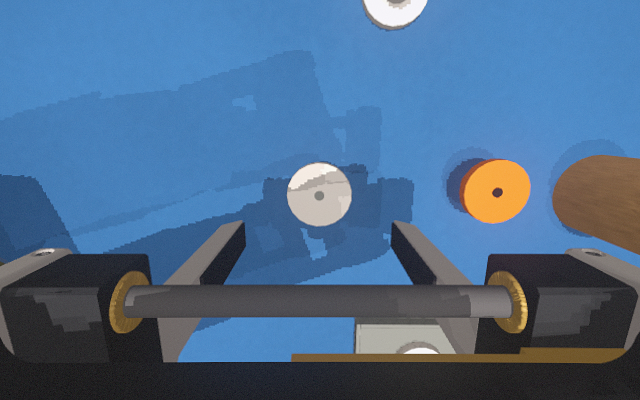

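The wrist view puts the white plug at (319,194), which maps to (482.7, 151.3) and agrees with the other views within 2 mm. The orange plug at (496,191) is well clear of the fingers. I descend and grip.

Call:
arm_command(targets=[{"hand": 1, "x": -0.001, "y": 0.0016, "z": 0.035, "yaw": 0}, {"hand": 1, "x": 0, "y": 0, "z": 0.035, "yaw": 0}, {"hand": 1, "x": 0, "y": 0, "z": 0.035, "yaw": 0}, {"hand": 1, "x": 0, "y": 0, "z": 0.03, "yaw": 0}, {"hand": 1, "x": 0, "y": 0, "z": 0, "yaw": 0}, {"hand": -1, "x": 0, "y": 0, "z": 0, "yaw": 0}, {"hand": -1, "x": 0, "y": 0, "z": 0, "yaw": 0}, {"hand": -1, "x": 0, "y": 0, "z": 0, "yaw": 0}, {"hand": -1, "x": 0, "y": 0, "z": 0, "yaw": 0}, {"hand": -1, "x": 0, "y": 0, "z": 0, "yaw": 0}], newtons=20)

```text
clock: 3.55
eef_pos: [483.2, 150.7, 26.5]
eef_rot: [3.14, -0.001, 1.474]
wrist_force: [-1.8, 0.8, 8.1]
finger_gap: 65.7
finger_force: 20.0
```

Call:
arm_command(targets=[{"hand": -1, "x": 0, "y": 0, "z": 0, "yaw": 0}, {"hand": -1, "x": 0, "y": 0, "z": -0.02, "yaw": 0}, {"hand": -1, "x": 0, "y": 0, "z": -0.04, "yaw": 0}, {"hand": -1, "x": 0, "y": 0, "z": -0.04, "yaw": 0}, {"hand": -1, "x": 0, "y": 0, "z": -0.04, "yaw": 0}, {"hand": -1, "x": 0, "y": 0, "z": 0, "yaw": 0}])

```text
clock: 4.15
eef_pos: [484.6, 151.0, 170.9]
eef_rot: [3.133, -0.003, 1.474]
wrist_force: [-0.4, 0.7, -1.5]
finger_gap: 65.5
finger_force: 20.0
```

```bash
python3 go.py 583.7 -159 160
python3 - <<'E'
from h import *
c=get_calibration("wrist"); im=camera("wrist"); cv2.imwrite("pics/w2.png",im[:,:,::-1])
print(manip.read_state()["wrist_force"])
E
```

```text
clock 4.15 pos [484.6 151.  170.9] rot [ 3.133e+00 -3.000e-03  1.474e+00] tool shift mm [-298.9  128.5   11.1] gap 65.5
[-0.01880072  0.39780606 -1.4437422 ]
```

View pics/w2.png

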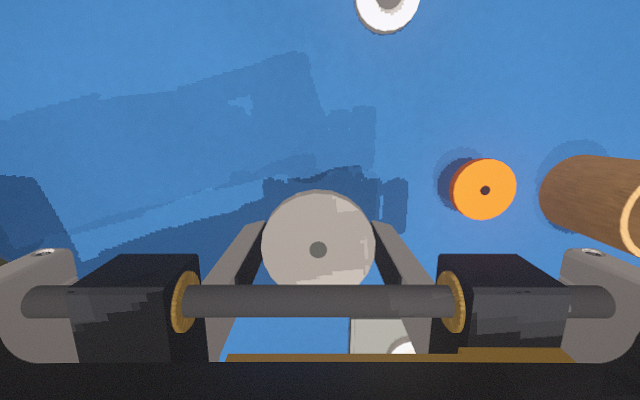

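The plug is held level, with its dot at (318,250) and the pads on the brim at both sides. I'll work out its offset in the hand.

```bash
python3 - <<'E'
from h import *
s=manip.read_state(); c=get_calibration("wrist")
p=plane(c,(318,249.5),s["eef_pos"][2]+23.5); print("plug minus tcp",(p-s["eef_pos"]).round(1), s["eef_pos"].round(1), s["eef_rot"].round(3))
E
python3 go.py 583.7 -159 120
```

```text
plug minus tcp [ 0.8 -1.  23.5] [483.6 150.7 167.9] [ 3.137e+00 -2.000e-03  1.474e+00]
clock 4.2 pos [483.6 150.7 167.9] rot [ 3.137e+00 -2.000e-03  1.474e+00] tool shift mm [-298.6  129.4   48. ] gap 65.9
```

Call:
arm_command(targets=[{"hand": -1, "x": -0.02, "y": 0.009, "z": 0, "yaw": 0}, {"hand": -1, "x": -0.035, "y": 0.015, "z": 0, "yaw": 0}, {"hand": -1, "x": -0.04, "y": 0.017, "z": 0, "yaw": 0}, {"hand": -1, "x": -0.045, "y": 0.019, "z": 0, "yaw": 0}, {"hand": -1, "x": -0.045, "y": 0.019, "z": 0, "yaw": 0}, {"hand": -1, "x": -0.045, "y": 0.019, "z": 0, "yaw": 0}, {"hand": -1, "x": -0.035, "y": 0.016, "z": 0, "yaw": 0}, {"hand": -1, "x": -0.022, "y": 0.01, "z": 0, "yaw": 0}, {"hand": -1, "x": -0.011, "y": 0.004, "z": 0.01, "yaw": 0}, {"hand": -1, "x": 0, "y": 0, "z": 0, "yaw": 0}])

```text
clock: 5.2
eef_pos: [580.1, -158.9, 152.4]
eef_rot: [-3.138, -0.001, 1.473]
wrist_force: [0.7, 0.8, -0.5]
finger_gap: 65.5
finger_force: 20.0
```

```bash
python3 go.py 583.7 -159 31.5
python3 - <<'E'
from h import *
for n in("wrist","top"):
    im=camera(n); cv2.imwrite(f"pics/{n}3.png",im[:,:,::-1])
E
```

```text
clock 5.2 pos [ 580.1 -158.9  152.4] rot [-3.138e+00 -1.000e-03  1.473e+00] tool shift mm [1.000e-01 4.100e+00 1.209e+02] gap 65.5
```

View pics/wrist3.png

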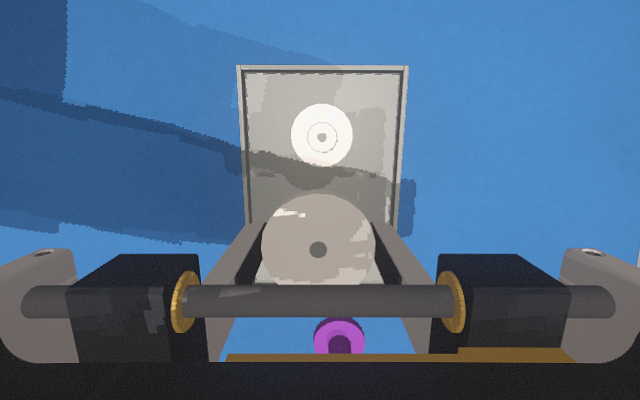

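The held plug's dot is at (318,249), packed A's crown dot is at (322,137), and the tray runs straight along the image. I'll check A's position from this view.

```bash
python3 - <<'E'
from h import *
s=manip.read_state(); c=get_calibration("wrist")
print("a",plane(c,(322,137),55).round(1),"held-tcp",(plane(c,(318,249.5),s["eef_pos"][2]+23.5)-s["eef_pos"]).round(1))
E
python3 go.py 583.7 -159 31.5
```

```text
a [ 590.6 -101.2   55. ] held-tcp [ 1.  -1.  23.5]
clock 5.3 pos [ 580.6 -157.4  154.4] rot [-3.140e+00 -1.000e-03  1.474e+00] tool shift mm [ -1.4   3.5 122.9] gap 65.5
```

Call:
arm_command(targets=[{"hand": -1, "x": 0, "y": 0.003, "z": 0.02, "yaw": 0}, {"hand": -1, "x": 0, "y": 0, "z": 0.03, "yaw": 0}, {"hand": -1, "x": 0, "y": 0, "z": 0.03, "yaw": 0}, {"hand": -1, "x": 0, "y": 0, "z": 0.02, "yaw": 0}, {"hand": -1, "x": 0, "y": 0, "z": 0.01, "yaw": 0}, {"hand": -1, "x": 0, "y": 0, "z": 0.005, "yaw": 0}, {"hand": -1, "x": 0, "y": 0, "z": 0, "yaw": 0}, {"hand": -1, "x": 0, "y": 0, "z": 0, "yaw": 0}])

```text
clock: 6.1
eef_pos: [584.7, -158.7, 41.6]
eef_rot: [3.14, 0.0, 1.474]
wrist_force: [-0.1, 0.0, -1.1]
finger_gap: 65.6
finger_force: 20.0
```

```bash
python3 go.py 583.5 -157.5 31.5
```

```text
clock 6.1 pos [ 584.7 -158.7   41.6] rot [3.14  0.    1.474] tool shift mm [ 1.1 -1.3 10.1] gap 65.6
```

Call:
arm_command(targets=[{"hand": -1, "x": 0.001, "y": -0.001, "z": 0.004, "yaw": 0}, {"hand": -1, "x": 0, "y": 0, "z": 0.003, "yaw": 0}, {"hand": -1, "x": 0, "y": 0, "z": 0.002, "yaw": 0}, {"hand": -1, "x": 0, "y": 0, "z": 0.001, "yaw": 0}, {"hand": -1, "x": 0, "y": 0, "z": 0, "yaw": 0}, {"hand": -1, "x": 0, "y": 0, "z": 0, "yaw": 0}])

```text
clock: 6.7
eef_pos: [583.3, -157.8, 31.6]
eef_rot: [3.141, 0.0, 1.474]
wrist_force: [-6.3, 0.7, 12.1]
finger_gap: 65.3
finger_force: 20.0
```

```bash
python3 go.py 583.5 -157.5 31.5;  python3 - <<'E'
from h import *
im=camera("side"); cv2.imwrite("pics/s4.png",cv2.resize(im[170:330,250:450],None,fx=3,fy=3,interpolation=cv2.INTER_CUBIC)[:,:,::-1])
E
```

```text
clock 6.7 pos [ 583.3 -157.8   31.6] rot [3.141 0.    1.474] tool shift mm [0.3 0.2 0.1] gap 65.3
```

View pics/s4.png

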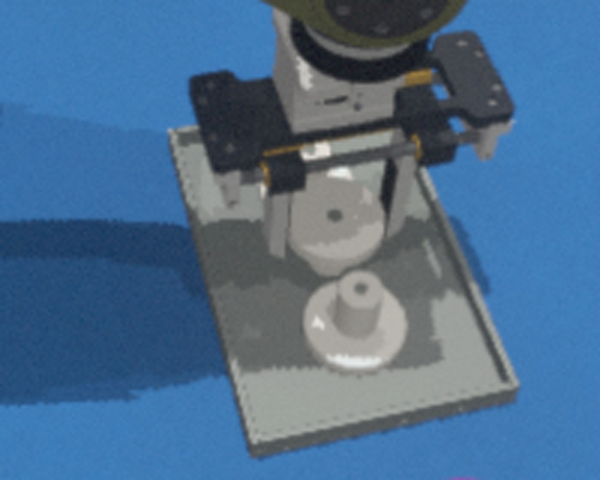

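In the side view the held plug (dot at (335,215)) stands in the gap with packed B (dot at (360,288)) undisturbed. The 12 N upward force at the expected height means it is on the tray floor, so I release and rise.

Call:
arm_command(targets=[{"hand": 0.6, "x": 0, "y": 0, "z": 0, "yaw": 0}, {"hand": 0.9, "x": 0, "y": 0, "z": 0, "yaw": 0}, {"hand": 0.9, "x": 0, "y": 0, "z": 0, "yaw": 0}, {"hand": 0.9, "x": 0, "y": 0, "z": 0, "yaw": 0}, {"hand": 0.9, "x": 0, "y": 0, "z": -0.02, "yaw": 0}, {"hand": 0.9, "x": 0, "y": 0, "z": -0.04, "yaw": 0}, {"hand": 0.9, "x": 0, "y": 0, "z": -0.04, "yaw": 0}, {"hand": 0.9, "x": 0, "y": 0, "z": -0.04, "yaw": 0}, {"hand": 0.9, "x": 0, "y": 0, "z": -0.03, "yaw": 0}, {"hand": 0.9, "x": 0, "y": 0, "z": 0, "yaw": 0}])

```text
clock: 7.75
eef_pos: [584.7, -158.1, 205.1]
eef_rot: [3.135, 0.002, 1.474]
wrist_force: [-0.4, 0.2, -0.4]
finger_gap: 89.6
finger_force: 0.0
```

```bash
python3 go.py 576.5 338.3 160
```

```text
clock 7.75 pos [ 584.7 -158.1  205.1] rot [3.135e+00 2.000e-03 1.474e+00] tool shift mm [493.4 -56.5  43.9] gap 89.6
```

Call:
arm_command(targets=[{"hand": 0.5, "x": 0.025, "y": -0.003, "z": 0, "yaw": 0}, {"hand": 0.5, "x": 0.04, "y": -0.0045, "z": 0, "yaw": 0}, {"hand": 0.5, "x": 0.045, "y": -0.005, "z": 0, "yaw": 0}, {"hand": 0.5, "x": 0.045, "y": -0.005, "z": 0, "yaw": 0}, {"hand": 0.5, "x": 0.045, "y": -0.005, "z": 0, "yaw": 0}, {"hand": 0.5, "x": 0.045, "y": -0.005, "z": 0, "yaw": 0}, {"hand": 0.5, "x": 0.045, "y": -0.005, "z": 0, "yaw": 0}, {"hand": 0.5, "x": 0.045, "y": -0.005, "z": 0, "yaw": 0}, {"hand": 0.5, "x": 0.045, "y": -0.005, "z": 0, "yaw": 0}, {"hand": 0.5, "x": 0.045, "y": -0.005, "z": 0, "yaw": 0}])

```text
clock: 8.75
eef_pos: [576.6, 271.7, 199.4]
eef_rot: [-3.141, 0.001, 1.474]
wrist_force: [0.9, -0.7, 0.6]
finger_gap: 70.2
finger_force: 0.0
```

Call:
arm_command(targets=[{"hand": 0.5, "x": 0.035, "y": -0.005, "z": 0.01, "yaw": 0}, {"hand": 0.5, "x": 0.023, "y": -0.003, "z": 0.02, "yaw": 0}, {"hand": 0.5, "x": 0.01, "y": -0.001, "z": 0.015, "yaw": 0}, {"hand": 0.5, "x": 0, "y": 0, "z": 0, "yaw": 0}, {"hand": 0.5, "x": 0, "y": 0, "z": 0, "yaw": 0}])

```text
clock: 9.25
eef_pos: [575.0, 337.4, 155.3]
eef_rot: [-3.141, 0.001, 1.473]
wrist_force: [0.5, -0.6, 0.3]
finger_gap: 70.1
finger_force: 0.0
```

```bash
python3 go.py 576.5 338.3 21
python3 - <<'E'
from h import *
c=get_calibration("wrist"); im=camera("wrist"); t=camera("top"); s=camera("side")
def z(im,x,y): return cv2.resize(np.ascontiguousarray(im[y-50:y+50,x-50:x+50]),(390,290),interpolation=cv2.INTER_CUBIC)
def z(im,x,y): return cv2.resize(np.ascontiguousarray(im[y-45:y+45,x-60:x+60]),(400,300),interpolation=cv2.INTER_CUBIC)
v=np.vstack([np.hstack([cv2.resize(im,(400,300)),z(im,320,190)]),np.hstack([z(t,410,180),z(s,360,240)])])
cv2.imwrite("pics/m5.png",v[:,:,::-1])
np.save("wcal.npy",np.array(c["cam_to_world"]))
E
```

```text
clock 9.25 pos [575.  337.4 155.3] rot [-3.141e+00  1.000e-03  1.473e+00] tool shift mm [  1.1   1.5 134.3] gap 70.1
```

View pics/m5.png

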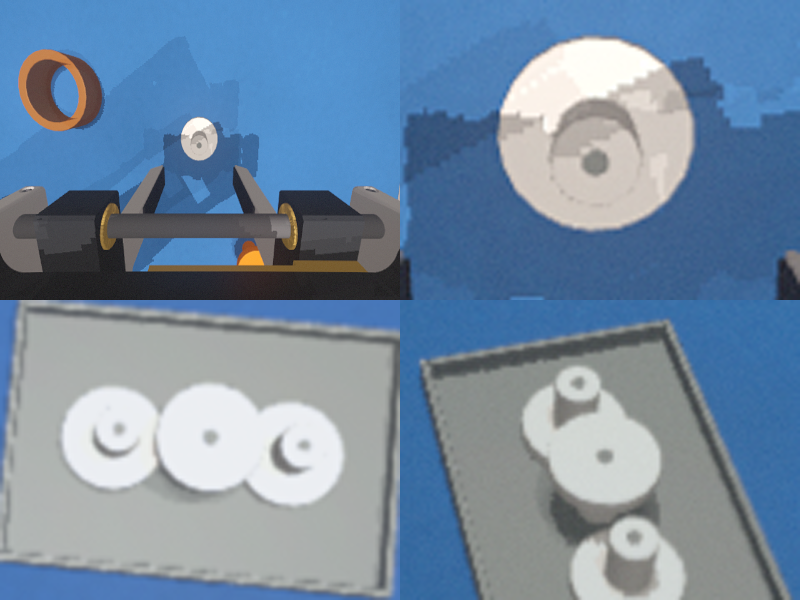

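The crown-down plug stands in the gap with its brim over both packed plugs, and A and B look unmoved. The crown-up plug's dot is at about (318,193.5) in the wrist view.

```bash
python3 - <<'E'
from h import *
t,s,w=get_calibration("top"),get_calibration("side"),get_calibration("wrist")
w["cam_to_world"]=np.load("wcal.npy")
X={}
for k,p,q in(("d",(412.65,175.75),(361.15,241.45)),("a",(385.05,173.35),(352.75,219.55)),("b",(440.85,178.15),(369.85,265.75))):
    X[k],e=tri(t,p,s,q); print(k,X[k].round(1),round(e,1))
for k in"ab": print(k,np.linalg.norm((X["d"]-X[k])[:2]))
print("up plane",plane(w,(318.15,193.55),50).round(1),"tri w/top",tri(w,(318.15,193.55),t,(172.2,181.7)))
E
python3 go.py 576.5 338.5 21
```

```text
d [ 583.8 -158.9   55.6] 1.3
a [ 588.9 -103.    55.8] 1.8
b [ 578.1 -215.3   55.8] 1.9
a 56.09634039204044
b 56.738336101267876
up plane [576.4 339.   50. ] tri w/top (array([576.60122182, 338.86781834,  49.71476643]), np.float64(0.47692360485639007))
clock 9.4 pos [575.5 337.5 156.7] rot [ 3.140e+00 -1.000e-03  1.472e+00] tool shift mm [  1.    0.7 135.7] gap 70.6
```

The placed plug is 56.1 and 56.7 mm from its neighbours and level with them. Next I grip the crown-up plug by its crown.

Call:
arm_command(targets=[{"hand": 0.5, "x": 0.0012, "y": 0.0008, "z": 0.035, "yaw": 0}, {"hand": 0.5, "x": 0, "y": 0, "z": 0.04, "yaw": 0}, {"hand": 0.5, "x": 0, "y": 0, "z": 0.035, "yaw": 0}, {"hand": 0.5, "x": 0, "y": 0, "z": 0.02, "yaw": 0}, {"hand": 0.5, "x": 0, "y": 0, "z": 0.0045, "yaw": 0}, {"hand": -1, "x": 0, "y": 0, "z": 0, "yaw": 0}, {"hand": -1, "x": 0, "y": 0, "z": 0, "yaw": 0}, {"hand": -1, "x": 0, "y": 0, "z": 0, "yaw": 0}, {"hand": -1, "x": 0, "y": 0, "z": 0, "yaw": 0}, {"hand": -1, "x": 0, "y": 0, "z": 0, "yaw": 0}], newtons=20)

```text
clock: 10.4
eef_pos: [575.9, 339.7, 21.6]
eef_rot: [3.141, -0.0, 1.474]
wrist_force: [-0.1, -0.2, 0.9]
finger_gap: 34.0
finger_force: 0.0
```

Call:
arm_command(targets=[{"hand": -1, "x": 0, "y": 0, "z": 0, "yaw": 0}, {"hand": -1, "x": 0, "y": 0, "z": 0, "yaw": 0}])

```text
clock: 10.6
eef_pos: [575.8, 339.6, 21.3]
eef_rot: [3.141, -0.0, 1.474]
wrist_force: [-0.9, -0.8, 2.5]
finger_gap: 27.7
finger_force: 20.0
```

Call:
arm_command(targets=[{"hand": -1, "x": 0, "y": 0, "z": 0, "yaw": 0}, {"hand": -1, "x": 0, "y": 0, "z": -0.02, "yaw": 0}, {"hand": -1, "x": 0, "y": 0, "z": -0.04, "yaw": 0}, {"hand": -1, "x": 0, "y": 0, "z": -0.04, "yaw": 0}, {"hand": -1, "x": 0, "y": 0, "z": -0.03, "yaw": 0}, {"hand": -1, "x": 0, "y": 0, "z": -0.01, "yaw": 0}, {"hand": -1, "x": 0, "y": 0, "z": 0, "yaw": 0}])

```text
clock: 11.3
eef_pos: [575.9, 339.7, 161.4]
eef_rot: [3.14, -0.001, 1.474]
wrist_force: [0.1, 0.2, -2.1]
finger_gap: 27.3
finger_force: 20.0
```

```bash
python3 go.py 583.5 -158.5 150
python3 - <<'E'
from h import *
s=manip.read_state(); c=get_calibration("wrist"); im=camera("wrist"); cv2.imwrite("pics/w6.png",im[:,:,::-1])
E
```

```text
clock 11.3 pos [575.9 339.7 161.4] rot [ 3.140e+00 -1.000e-03  1.474e+00] tool shift mm [-495.2   55.8   11.1] gap 27.3
```

View pics/w6.png

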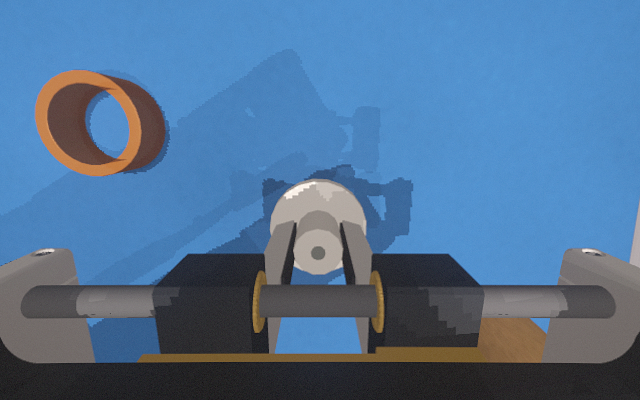

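The crown is held centrally with its dot at (318,253) and the brim level. I carry it to the gap at the same height.

Call:
arm_command(targets=[{"hand": -1, "x": -0.025, "y": 0.003, "z": 0, "yaw": 0}, {"hand": -1, "x": -0.035, "y": 0.004, "z": 0, "yaw": 0}, {"hand": -1, "x": -0.045, "y": 0.005, "z": 0, "yaw": 0}, {"hand": -1, "x": -0.045, "y": 0.005, "z": 0, "yaw": 0}, {"hand": -1, "x": -0.045, "y": 0.005, "z": 0, "yaw": 0}, {"hand": -1, "x": -0.045, "y": 0.005, "z": 0, "yaw": 0}, {"hand": -1, "x": -0.045, "y": 0.005, "z": 0, "yaw": 0}, {"hand": -1, "x": -0.045, "y": 0.005, "z": 0, "yaw": 0}, {"hand": -1, "x": -0.045, "y": 0.005, "z": 0, "yaw": 0}, {"hand": -1, "x": -0.045, "y": 0.005, "z": 0, "yaw": 0}])

```text
clock: 12.35
eef_pos: [580.7, -84.7, 158.5]
eef_rot: [-3.138, -0.0, 1.474]
wrist_force: [0.8, -0.1, -0.8]
finger_gap: 27.8
finger_force: 20.0
```

Call:
arm_command(targets=[{"hand": -1, "x": -0.035, "y": 0.005, "z": 0, "yaw": 0}, {"hand": -1, "x": -0.025, "y": 0.003, "z": 0, "yaw": 0}, {"hand": -1, "x": -0.012, "y": 0.001, "z": 0, "yaw": 0}, {"hand": -1, "x": 0, "y": 0, "z": 0, "yaw": 0}, {"hand": -1, "x": 0, "y": 0, "z": 0, "yaw": 0}, {"hand": -1, "x": 0, "y": 0, "z": 0, "yaw": 0}])

```text
clock: 12.95
eef_pos: [583.8, -154.2, 160.6]
eef_rot: [-3.141, -0.0, 1.475]
wrist_force: [-0.7, 0.5, -1.0]
finger_gap: 27.4
finger_force: 20.0
```

```bash
python3 go.py 583.5 -158 76.3
```

```text
clock 12.95 pos [ 583.8 -154.2  160.6] rot [-3.141 -0.     1.475] tool shift mm [-3.9  0.1 84.3] gap 27.4
```

Lowering to about 8 mm above contact, then a check.

Call:
arm_command(targets=[{"hand": -1, "x": -0.004, "y": 0, "z": 0.015, "yaw": 0}, {"hand": -1, "x": 0, "y": 0, "z": 0.025, "yaw": 0}, {"hand": -1, "x": 0, "y": 0, "z": 0.02, "yaw": 0}, {"hand": -1, "x": 0, "y": 0, "z": 0.011, "yaw": 0}, {"hand": -1, "x": 0, "y": 0, "z": 0.005, "yaw": 0}, {"hand": -1, "x": 0, "y": 0, "z": 0, "yaw": 0}, {"hand": -1, "x": 0, "y": 0, "z": 0, "yaw": 0}])

```text
clock: 13.65
eef_pos: [583.8, -159.6, 85.7]
eef_rot: [3.14, 0.0, 1.474]
wrist_force: [1.0, -0.3, -1.0]
finger_gap: 27.4
finger_force: 20.0
```

```bash
python3 go.py 583.5 -158 76.3
```

```text
clock 13.65 pos [ 583.8 -159.6   85.7] rot [3.14  0.    1.474] tool shift mm [ 1.5 -0.4  9.4] gap 27.4
```

Call:
arm_command(targets=[{"hand": -1, "x": 0.001, "y": 0, "z": 0.004, "yaw": 0}, {"hand": -1, "x": 0, "y": 0, "z": 0.002, "yaw": 0}, {"hand": -1, "x": 0, "y": 0, "z": 0.002, "yaw": 0}, {"hand": -1, "x": 0, "y": 0, "z": 0.0005, "yaw": 0}, {"hand": -1, "x": 0, "y": 0, "z": 0, "yaw": 0}, {"hand": -1, "x": 0, "y": 0, "z": 0, "yaw": 0}])

```text
clock: 14.25
eef_pos: [583.5, -158.6, 76.5]
eef_rot: [3.141, 0.0, 1.474]
wrist_force: [-0.1, 0.3, 0.9]
finger_gap: 27.5
finger_force: 20.0
```

```bash
python3 go.py 583.5 -158 76.3
```

```text
clock 14.25 pos [ 583.5 -158.6   76.5] rot [3.141 0.    1.474] tool shift mm [ 0.6 -0.1  0.2] gap 27.5
```

The load has shifted from −1.0 to +0.9 N at the expected height, which means light contact. I release and rise.

Call:
arm_command(targets=[{"hand": -0.2, "x": 0, "y": 0, "z": 0.0005, "yaw": 0}, {"hand": 0.3, "x": 0, "y": 0, "z": 0, "yaw": 0}, {"hand": 0.3, "x": 0, "y": 0, "z": 0, "yaw": 0}, {"hand": 0.3, "x": 0, "y": 0, "z": 0, "yaw": 0}, {"hand": 0.3, "x": 0, "y": 0, "z": -0.02, "yaw": 0}, {"hand": 0.3, "x": 0, "y": 0, "z": -0.04, "yaw": 0}, {"hand": 0.3, "x": 0, "y": 0, "z": -0.04, "yaw": 0}, {"hand": 0.3, "x": 0, "y": 0, "z": -0.03, "yaw": 0}, {"hand": 0.3, "x": 0, "y": 0, "z": 0, "yaw": 0}, {"hand": 0.3, "x": 0, "y": 0, "z": 0, "yaw": 0}])

```text
clock: 15.25
eef_pos: [583.4, -158.5, 205.9]
eef_rot: [3.141, 0.0, 1.474]
wrist_force: [-0.3, 0.7, -0.6]
finger_gap: 61.1
finger_force: 0.0
```

Call:
arm_command(targets=[{"hand": 0.3, "x": 0.03, "y": -0.03, "z": 0, "yaw": 0}, {"hand": 0.3, "x": 0.03, "y": -0.03, "z": 0, "yaw": 0}, {"hand": 0.3, "x": 0.03, "y": -0.03, "z": 0, "yaw": 0}, {"hand": 0.3, "x": 0.03, "y": -0.03, "z": 0, "yaw": 0}, {"hand": 0.3, "x": 0.03, "y": -0.03, "z": 0, "yaw": 0}, {"hand": 0.3, "x": 0.03, "y": -0.02, "z": 0, "yaw": 0}, {"hand": 0.3, "x": 0.03, "y": 0, "z": 0, "yaw": 0}, {"hand": 0.3, "x": 0.02, "y": 0, "z": 0, "yaw": 0}, {"hand": 0.3, "x": 0, "y": 0, "z": 0, "yaw": 0}, {"hand": 0.3, "x": 0, "y": 0, "z": 0, "yaw": 0}])

```text
clock: 16.25
eef_pos: [436.1, 86.7, 204.9]
eef_rot: [-3.14, 0.001, 1.475]
wrist_force: [-0.3, -0.1, 0.2]
finger_gap: 61.3
finger_force: 0.0
```

Run:
```python
from h import *
t=camera("top"); s=camera("side")
def z(im,x,y): return cv2.resize(np.ascontiguousarray(im[y-45:y+45,x-60:x+60]),(400,300),interpolation=cv2.INTER_CUBIC)
cv2.imwrite("pics/m7.png",np.hstack([z(t,410,180),z(s,360,230)])[:,:,::-1])
```

```text
(no output)
```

View pics/m7.png

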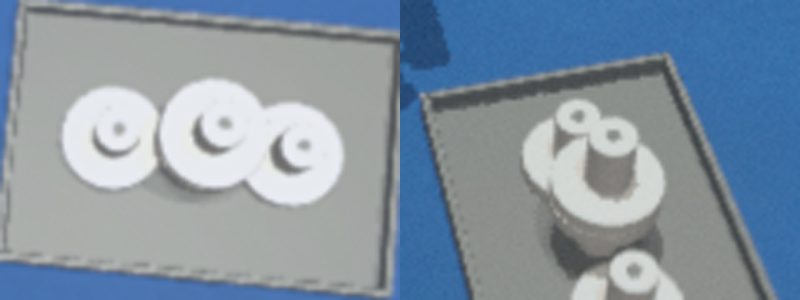

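The crown-up plug stands brim on brim, with its dot at (417.5,171.9) in the top view and (363.9,225.5) in the side view. Both packed plugs are unmoved. I'll hand in if the triangulation agrees.

Run:
```python
from h import *
X,e=tri(get_calibration("top"),(417.45,171.85),get_calibration("side"),(363.85,225.45)); d=X-np.array([583.8,-158.9,55.6]); print(X.round(1),round(e,1),d.round(1))
if np.hypot(*d[:2])<7 and abs(d[2]-50)<4: print(manip.sign_off())
```

```text
[ 583.9 -160.1  106.2] 0.8 [ 0.1 -1.2 50.6]
the job is handed in; nothing more can be done
None
```

The job is handed in: the crown-down plug stands in the gap, 56.1 and 56.7 mm from the two packed plugs, with the crown-up plug brim on brim on it (about 1 mm off centre, 50.6 mm higher); the packed plugs did not visibly move, and the arm took about 16 s of the 61 s allowed.

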